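# Wedge the burette stand tight in its bench socket

### The job

The foot of the burette stand is loose in its bench socket. Take the tall white wedge from its rest, stand it loosely in the gap beside the foot, sloping side towards the foot, and let go of it; then tap or press it down from above with shut fingers until it locks firmly - a steady push of about 15 N no longer moves it - without forcing it much harder than that. Leave the wedge upright in the gap, and do not disturb the short wedge or the glassware.

Things in the scene. Friction and masses are not known exactly. Their poses are not given: they have to be found in the camera images.
- wedge: Tall white plastic wedge, loose, about 40 g, 96 mm tall: blade 80 mm, head 16 mm. Width 24 mm (y). Flat face at its x=0; the +x face slopes 1 in 5: 5 mm thick (x) at the thin lower end, 21 mm at blade top and head. Origin: bottom of the thin end, on the flat face, mid-width; z up to the head, +x from flat to sloping face. Stands thin end down in a pocket of its rest; lifts straight out.
- wedge_top (a point): Centre of the top of the tall wedge's head (10.5 mm along x, 96 mm up in the wedge's frame). The head is 21 mm (x) by 24 mm (y) by 16 mm tall; grip it across its 24 mm.
- short_wedge: Second white wedge, same shape and width but 66 mm tall (blade 50 mm, head 15 mm thick), in the rest's other pocket, 70 mm away along the rest's x. Too short; leave it. Origin and axes as for the tall one.
- wedge_rest: Grey plastic rest, fixed, 150 mm (x) by 56 mm (y), 46 mm tall, with two pockets 70 mm apart along its x; either may hold the tall wedge. Origin: middle of its underside. The wedges' x and y axes are parallel to its own.
- socket: Dark steel bench socket, fixed: base plate 290 mm (x, -65 to +225) by 120 mm and a channel between two walls (|y| 15 to 31 mm, x -45 to 95 mm), 75 mm tall, open on top. Origin: on the bench, under the gap for the wedge; +x runs along the channel from the gap to the stand's rod, 178 mm away and 260 mm tall, with a clamp and glass burette just beyond it, up to 330 mm.
- slot_mouth (a point): Near the middle of the gap's mouth, level with the socket's top, 75 mm above the bench; axes as the socket's. Gap: 30 mm wide (y), 67 mm deep, 11.4 to 17.1 mm long (x) at the mouth: upright steel cheek plate 4.6 to 10.3 mm away on the -x side (setting unknown), the foot's face 6.8 mm away on the +x side, sloping 1 in 5 like the wedge so the gap narrows downwards.
- stand_foot: Foot of the burette stand: steel bar 28.5 mm wide in the channel, top flush with the walls. Yields along +x to a stiff buffer, 30 N per mm. Wedge with flat face to the cheek and slope to the foot: goes in freely 32 to 60 mm, then each mm deeper adds about 6 N of pressure on the foot; the push needed is 0.9 to 1.7 times the pressure. Over 7 N it stays locked; over 25 N is forced. Origin, axes: socket's.
- flask: Conical glass flask, 74 mm wide, 105 mm tall, loose bystander. Origin: centre of its underside.
- flask_b: Smaller conical glass flask, 67 mm wide, 95 mm tall, loose bystander. Origin: centre of its underside.
- beaker: Glass beaker, 60 mm wide, 75 mm tall, loose bystander. Origin: centre of its underside.
- oil_bottle0: Amber glass bottle, 52 mm wide, 190 mm tall, one of three in a row, bystander. Origin: centre of its underside.
- oil_bottle1: Amber glass bottle, 52 mm wide, 190 mm tall, one of three in a row, bystander. Origin: centre of its underside.
- oil_bottle2: Amber glass bottle, 52 mm wide, 190 mm tall, one of three in a row, bystander. Origin: centre of its underside.
- dish: Small white ceramic dish, 70 mm wide, 20 mm tall, loose bystander. Origin: centre of its underside.

How it is judged (in metres and radians):
On the way, in this order (a step that is already met when the one before it is completed fails the run):
1. the tall wedge stands loosely in the gap and has been let go (z of wedge_top in the frame of slot_mouth below 0.076 m and horizontal distance between wedge_top and slot_mouth below 0.016 m and angle between wedge's own z axis and vertical below 0.14 rad and contact force between the fingers and wedge below 0.1 N and contact force between wedge and stand_foot below 6 N), for 0.2 s.
2. the wedge has been driven tight: it presses on the stand's foot with more than 7 N (contact force between wedge and stand_foot above 7 N), for 0.2 s.
At the end, for the whole second after the job is handed in: The tall wedge is left alone and at rest in the gap, top centre less than 76 mm above the mouth of the gap and within 16 mm of its middle seen from above, upright within 0.14 rad, and stays locked: it keeps pressing on the stand's foot with more than 7 N (z of wedge_top in the frame of slot_mouth below 0.076 m and horizontal distance between wedge_top and slot_mouth below 0.016 m and angle between wedge's own z axis and vertical below 0.14 rad and contact force between wedge and stand_foot above 7 N and linear speed of wedge below 0.01 m/s and contact force between the fingers and wedge below 0.1 N); the robot touches nothing.
It fails at once if the wedge is forced: it presses on the stand's foot with more than 25 N (contact force between wedge and stand_foot above 25 N).
It fails at once if the short wedge is moved by more than 15 mm (distance of short_wedge from where it was at the start of the episode above 0.015 m).
It fails at once if a bystander (glassware, bottle) is moved by more than 20 mm (distance of any of flask, flask_b, beaker, oil_bottle0, oil_bottle1, oil_bottle2, dish from where it was at the start of the episode above 0.02 m).
It also fails if it takes over 64 s, if anything falls off the work surface, if the arm or the gripper's body presses on something with over 40 N, if the wrist force passes 120 N, or if a joint passes its speed limit or range.

### The arm

A 7-joint arm with a two-finger parallel gripper is mounted at the origin on the work surface. World frame = base frame: x ahead of the robot, y to its left, z up, the work surface at z = 0. Lengths are in mm, angles in rad, forces in N, time in s.
With the tool pointing down it reaches from about 400 to 875 mm from the base axis. Payload 4.4 kg.
Tool frame: the origin (TCP) lies at the very end of the fingers, on their centre line; the grasp point (between the pads) lies ctrl.grip_depth behind it (ctrl.grip_depth is the distance from the TCP to the grasp point, in mm); y points along the fingers, x is the direction in which the jaws open and shut, and the axes are right-handed (so a half turn about y gives the same grasp; the last joint's range is limited). The gripper opens to 85 mm and grips with 20 to 120 N. Pads are 22 mm wide; open, the fingers measure 114 mm over their backs; the gripper's body (76 mm by 85 mm) begins 54 mm behind the grasp point. The pads swing forward as they close: fully open they stand 13 mm farther back than shut.
Start: joints at [1.24, 0.628, 0.038, 1.517, -0.027, 0.996, -0.02], TCP at [170.143, -627.351, 231.313] pointing down, gripper open.
Joint ranges: [-3.06, 3.06], [-0.37, 2.12], [-1.25, 1.32], [0.18, 2.47], [-1.1, 4.24], [0.23, 1.98], [-2.94, 2.94]. Speed limits (rad/s): [2.57, 2.57, 3.14, 3.14, 3.14, 3.14, 3.14].

### API

Orientations are given as [roll, pitch, yaw] about the fixed x, y, z axes, in that order (R = Rz(yaw) Ry(pitch) Rx(roll)).
In Python, from cell import ctrl gives the robot as it stands.
- The arm moves only by the tool apply_moves, never from a script. Its argument "motion" is a list of rows, each a list of 5 numbers: the shift along the tool's x, y, z in cm, then the turn about the tool's y in rad, then the finger opening in cm, from 0 to 8.54. In form: [[tx, ty, tz, roll, hand], ...]. A call has 1 to 20 rows; each row is the pose to reach, as a shift and turn from the pose commanded when the call began, along the tool's axes at that moment; what a row does not reach only later rows make up. A row lasts 1/8 s, in which the tool goes at most 62.5 mm and 10.7 degrees, less where a joint would pass 70% of its speed; a pose out of reach is approached as far as the arm can. A call with a gripper value outside its range is refused whole. The fingers move at their own pace and stop on an object; the grip force is fixed at half the most. Time passes only in rows, so rows that repeat a pose let the fingers close. It gives the time, the measured TCP pose, the force and the opening at its end, in the units of the state.
- ctrl.read_state(): the state, without advancing time (a new reading comes with each control period).
- ctrl.get_image(name): name is "scene" or "top"; returns a dict with "image" (400x640x3 uint8, red, green, blue), "vfov" (degrees; the focal length in pixels is half the picture's height over the tangent of half this angle, whatever the lens; pixels are square), "cx", "cy" (the principal point, pixels), "extrinsics" (4x4, takes a point from world to camera coordinates). Camera axes: x right, y up, looking along -z (the intrinsics and any distortion apply to the point x, -y, -z); pixel columns grow to the right and rows downward; lengths in mm; the calibration is good to about 2 mm. A picture is of the moment at which its call begins. There is no depth.
- ctrl.finish_job(): hands the job in, once; it reports no verdict.
Trained networks look in a picture, given as the dict that the camera call returned (one of the last four; its "shot" number tells which), for a name from the list of things; names that differ only in an ending like _2 or _b are one class to them, and where a whole thing is asked for, a point or a joint stands for the part that bears it (a point fixed in the world has none). Each returns a list of dicts, best first, with "confidence" (0 to 1); they miss things now and then, are a little off and sometimes report something else, mostly with a low value. They report only what shows in the picture. A call takes as long as a camera call.
- ctrl.search_frame(picture, query): "location" ([x, y, z] in mm, in world coordinates, good to about 4 mm: the middle of the surface that is visible of it).
- ctrl.mark_of(picture, query): "location" ([x, y, z] in mm, in world coordinates, good to about 4 mm: a listed point, or the origin of a listed thing).
The state is a dict: "clock": time; "qpos": joint angles; "qd": joint speeds; "tau": joint torques, N m; "eef_pos": TCP position; "tool_rot": TCP orientation; "force": force on the tool from outside, world axes, zero at the start; "torque": the same for the moment, N m; "width": finger opening in mm.
Only numpy, scipy, OpenCV 4.12 (cv2) and the standard library are available. Lean on these libraries where they do the work, as an engineer would, in place of code of your own. Each camera call takes 0.05 s, during which the arm holds its last target.

## Working session

There is one attempt and no reset: what is moved stays moved. The work goes in short steps, Python scripts to look and compute and a tool call to move; the robot and the scene stay as the last step left them, time stands still between calls to the robot, and variables do not carry over. Pictures are saved under pics/ and viewed, and the job is handed in when it is done.

Besides the shell and the picture viewer there is one more tool, called after "Request:" as name(argument=value, ...), one argument or row to a line, values as JSON. apply_moves: Moves the arm, as the interface text tells. Its arguments: {"type":"object","properties":{"motion":{"type":"array","items":{"type":"array","items":{"type":"number"}}}},"required":["motion"]}

```bash
mkdir -p pics; ls
cat > h.py <<'E'
import numpy as np, cv2
from cell import ctrl
def cam(n,f=None):
    p=ctrl.get_image(n)
    if f: cv2.imwrite('pics/'+f+'.png',p['image'][:,:,::-1])
    return p
def proj(p,X):
    E=np.array(p['extrinsics']);X=np.atleast_2d(X)
    c=X@E[:3,:3].T+E[:3,3]
    f=p['image'].shape[0]/2/np.tan(np.radians(p['vfov'])/2)
    return np.c_[p['cx']+f*c[:,0]/-c[:,2],p['cy']-f*c[:,1]/-c[:,2]]
def ray(p,u,v,z):
    E=np.array(p['extrinsics']);f=p['image'].shape[0]/2/np.tan(np.radians(p['vfov'])/2)
    d=E[:3,:3].T@np.array([(u-p['cx'])/f,-(v-p['cy'])/f,-1]);o=-E[:3,:3].T@E[:3,3]
    return o+d*(z-o[2])/d[2]
E
python3 - <<'E'
from h import *
s=ctrl.read_state();print({k:np.round(s[k],3) for k in s},ctrl.grip_depth)
for n in('scene','top'):
    p=cam(n,n+'0');print(n,p.keys(),p['vfov'],p['cx'],p['cy'],np.round(p['extrinsics'],3).tolist())
    for q in('wedge','wedge_top','short_wedge','wedge_rest','socket','slot_mouth','stand_foot','flask','beaker','oil_bottle0','dish'):
        print(q,[(np.round(d['location']).tolist(),round(d['confidence'],2)) for d in ctrl.mark_of(p,q)][:4])
E
```

```text
pics
{'clock': np.float64(0.0), 'qpos': array([ 1.24 ,  0.629,  0.038,  1.518, -0.027,  0.996, -0.02 ]), 'qd': array([-0.   ,  0.001, -0.   , -0.001,  0.   , -0.   , -0.001]), 'tau': array([ 1.0000e-03, -5.6341e+01,  1.2260e+00, -1.9345e+01,  1.1000e-02,
        1.0000e-02,  0.0000e+00]), 'eef_pos': array([ 169.987, -626.716,  230.395]), 'tool_rot': array([-1.571,  0.002, -1.306]), 'force': array([-0.189, -0.04 , -0.027]), 'torque': array([ 0.036,  0.011, -0.026]), 'width': np.float64(85.298)} 18.700000000000003
scene dict_keys(['image', 'vfov', 'cx', 'cy', 'extrinsics', 'shot']) 47.083005947131255 328.02109250461183 195.91782119301624 [[-0.83, 0.557, 0.011, 401.687], [-0.393, -0.6, 0.696, 166.07], [0.395, 0.574, 0.717, -1705.479], [0.0, 0.0, 0.0, 1.0]]
wedge [([420.0, 248.0, 6.0], 0.43)]
wedge_top [([425.0, 249.0, 102.0], 0.57)]
short_wedge [([459.0, 258.0, -0.0], 0.35)]
wedge_rest [([459.0, 255.0, -1.0], 0.6)]
socket [([476.0, -109.0, -0.0], 0.87)]
slot_mouth [([479.0, -109.0, 75.0], 0.6)]
stand_foot [([473.0, -105.0, 2.0], 0.83)]
flask [([637.0, 180.0, 1.0], 0.73), ([429.0, -363.0
[... 404 characters left out ...]
.997, 0.001, 0.077, -526.713], [-0.077, 0.001, 0.997, -1642.565], [0.0, 0.0, 0.0, 1.0]]
wedge [([420.0, 251.0, 4.0], 0.62)]
wedge_top [([428.0, 250.0, 104.0], 0.62)]
short_wedge [([430.0, 247.0, 104.0], 0.75), ([488.0, 265.0, 7.0], 0.55)]
wedge_rest [([457.0, 256.0, 1.0], 0.7)]
socket [([473.0, -103.0, 3.0], 0.7)]
slot_mouth [([484.0, -110.0, 77.0], 0.92)]
stand_foot [([472.0, -111.0, -2.0], 0.71)]
flask [([430.0, -361.0, -1.0], 0.74), ([636.0, 181.0, 1.0], 0.56)]
beaker [([426.0, 107.0, 1.0], 0.78)]
oil_bottle0 [([618.0, 460.0, 0.0], 0.75), ([666.0, 271.0, 1.0], 0.63), ([651.0, 372.0, 4.0], 0.6), ([433.0, -361.0, 3.0], 0.42)]
dish [([560.0, -376.0, -0.0], 0.92), ([485.0, 262.0, 5.0], 0.31)]
```

View pics/scene0.png

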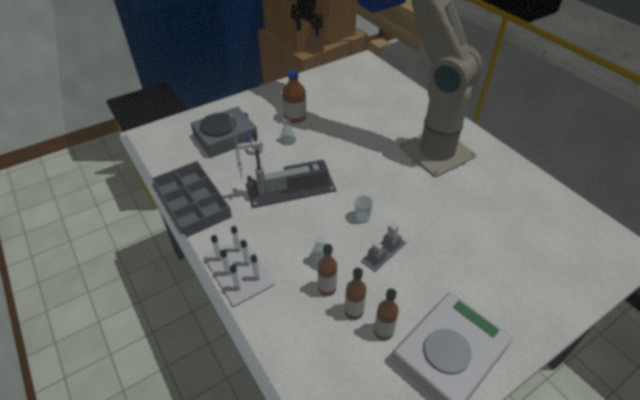

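View pics/top0.png

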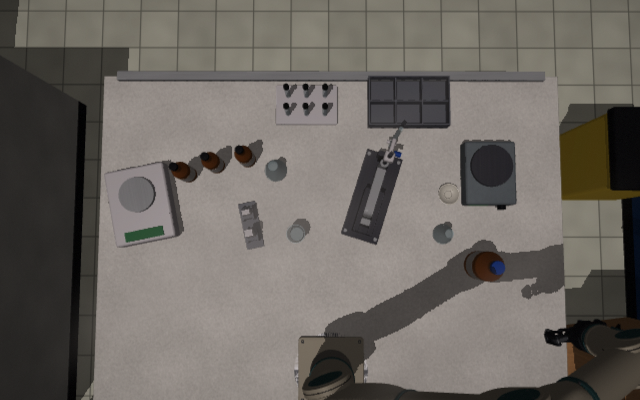

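Run:
```python
from h import *
p=cam('top');im=p['image'][:,:,::-1]
a=proj(p,[[457,256,50],[480,-108,75]]);print(a)
out=[]
for (u,v) in a:
    u,v=int(u),int(v);c=im[max(0,v-45):v+45,u-55:u+55];out.append(cv2.resize(c,(770,630),interpolation=cv2.INTER_CUBIC)[:600]);print(u-55,v-45)
for i,o in enumerate(out):cv2.imwrite(f'pics/crop{i}.png',o)
```

```text
[[249.04939905 223.53386825]
 [365.83363066 215.85816092]]
194 178
310 170
```

View pics/crop0.png

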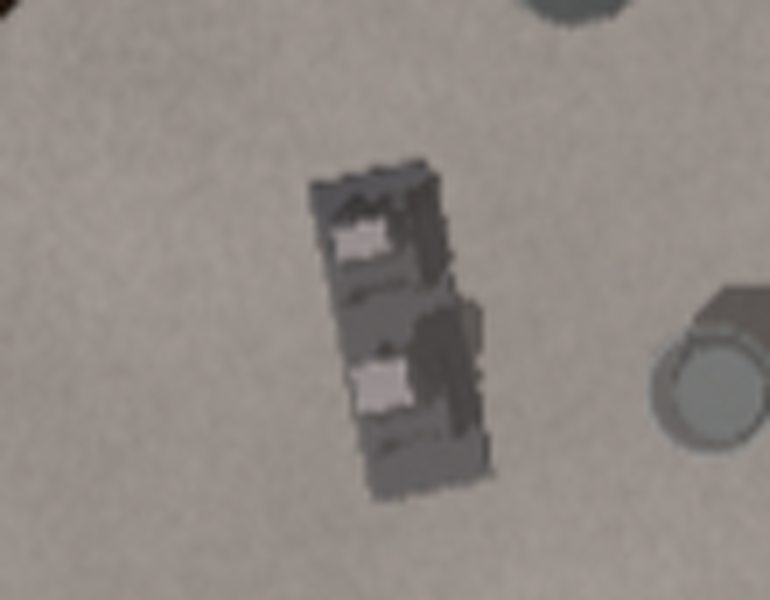

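View pics/crop1.png

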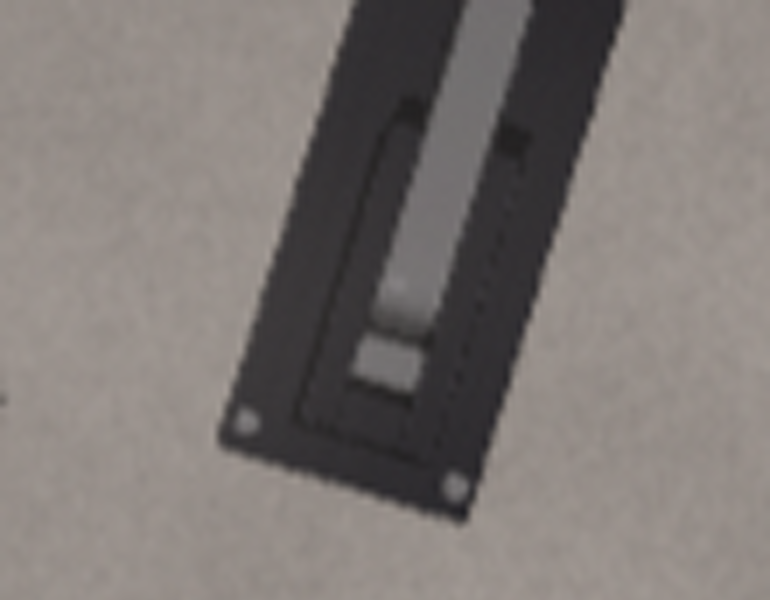

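The top view shows the rest at about (250,225) with two white heads: the tall one lower-left, near (248,233), and the short one near (245,212). The gap is at about (366,219), with the rod up and to the right. Next I'll work out which way the wedge faces and refine the poses.

```bash
cat > ov.py <<'E'
from h import *
def Tz(o,yaw,P):
    c,s=np.cos(yaw),np.sin(yaw);P=np.atleast_2d(np.array(P,float));R=np.array([[c,-s,0],[s,c,0],[0,0,1]])
    return P@R.T+np.array(o)
def box(x0,x1,y0,y1,z): return [[x0,y0,z],[x1,y0,z],[x1,y1,z],[x0,y1,z],[x0,y0,z]]
def overlay(p,c,w,k,lines,fn,draw=True):
    u,v=proj(p,c)[0];u,v=int(u),int(v);hw,hh=w
    im=p['image'][:,:,::-1];x0,y0=max(0,u-hw),max(0,v-hh)
    o=cv2.resize(im[y0:v+hh,x0:u+hw],None,fx=k,fy=k,interpolation=cv2.INTER_CUBIC)
    o=cv2.convertScaleAbs(o,alpha=1.5)
    for L,col in lines:
        q=((proj(p,L)-[x0,y0]+.5)*k).astype(int)
        cv2.polylines(o,[q.reshape(-1,1,2)],False,col,1,cv2.LINE_AA)
    cv2.imwrite('pics/'+fn+'.png',o)
E
python3 - <<'E'
from ov import *
G=(0,255,0);R=(0,0,255);Y=(0,255,255)
so=[480,-109,0];sy=-0.35; ro=[458,255.5,0];ry=0.19
def W(o,y,L,h=96,b=80,t=21):
    f=[[0,-12,0],[5,-12,0],[t,-12,b],[t,-12,h],[0,-12,h],[0,-12,0]]
    g=[[0,12,h],[t,12,h],[t,-12,h],[0,-12,h],[0,12,h]]
    return [(Tz(o,y,f),L),(Tz(o,y,g),L)]
for n in('top','scene'):
    p=cam(n)
    S=[(Tz(so,sy,box(-65,225,-60,60,6)),G),(Tz(so,sy,box(-45,95,15,31,75)),R),(Tz(so,sy,box(-45,95,-31,-15,75)),R),(Tz(so,sy,[[6.8,-15,75],[6.8,15,75]]),Y),(Tz(so,sy,[[-4.6,-15,75],[-4.6,15,75]]),Y),(Tz(so,sy,[[-10.3,-15,75],[-10.3,15,75]]),Y)]
    overlay(p,[530,-125,40],(66,50),6,S,n+'_sock1')
    Rr=[(Tz(ro,ry,box(-75,75,-28,28,46)),G),(Tz(ro,ry,box(-75,75,-28,28,0)),G)]
    overlay(p,[458,255,50],(36,36),8,Rr,n+'_rest1')
    overlay(p,[458,255,50],(36,36),8,[],n+'_rest1b')
E
```

```text
(no output)
```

View pics/top_sock1.png

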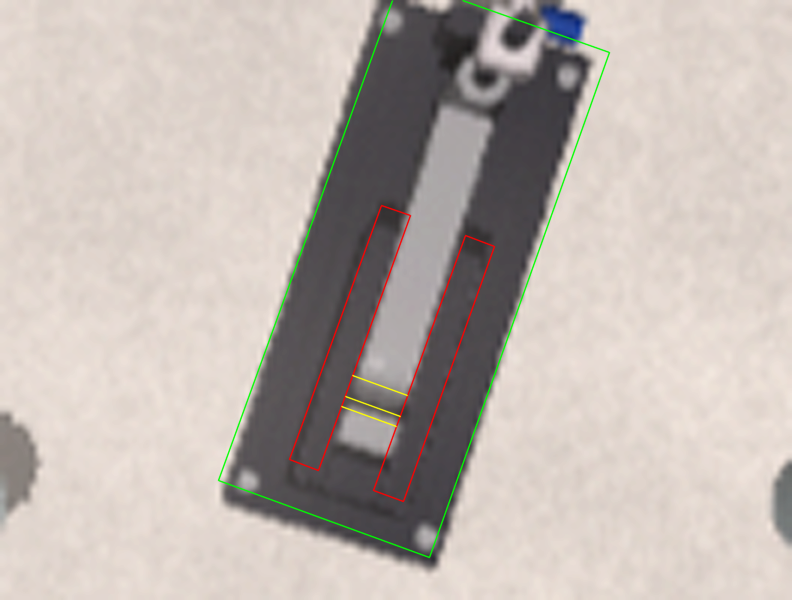

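View pics/scene_sock1.png

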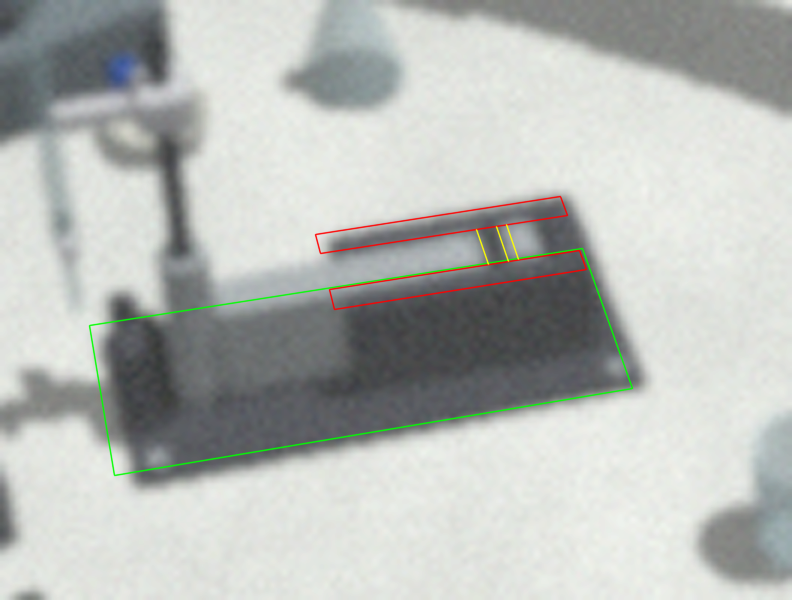

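View pics/top_rest1.png

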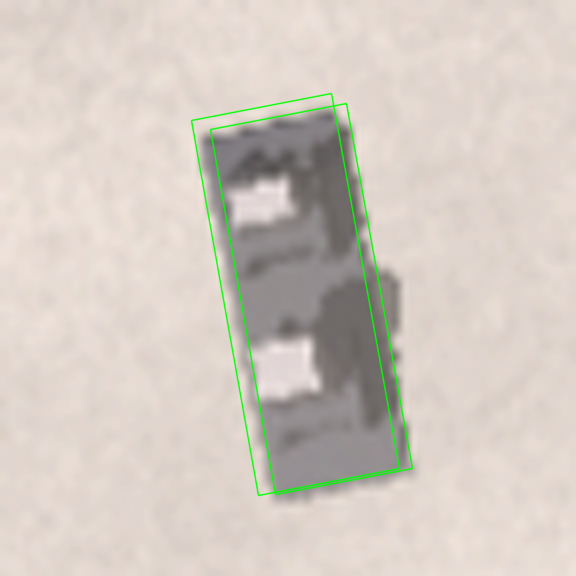

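View pics/scene_rest1b.png

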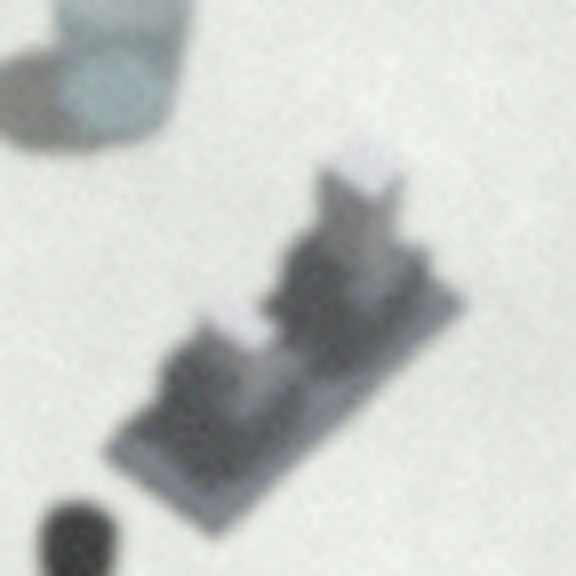

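```bash
cat > fit.py <<'E'
from ov import *
from scipy.optimize import least_squares
def off(p,c,w):
    u,v=proj(p,c)[0];return np.array([max(0,int(u)-w[0]),max(0,int(v)-w[1])])
pt,ps=cam('top'),cam('scene')
def fit(obs,x0):
    # obs: (pic, pixel, local pt)
    f=lambda x:np.concatenate([proj(p,Tz([x[0],x[1],0],x[2],L))[0]-px for p,px,L in obs])
    r=least_squares(f,x0,loss='soft_l1',f_scale=.5);return r.x,f(r.x).reshape(-1,2)
E
python3 - <<'E'
from fit import *
c=[530,-125,40];w=(66,50);ot,os_=off(pt,c,w),off(ps,c,w)
T=lambda x,y,k=6,o=ot:o+np.array([x,y])/k-.5
z=6
for z in(6,8,10):
    obs=[(pt,T(222,497),[-65,60,z]),(pt,T(437,566),[-65,-60,z]),(pt,T(594,55),[225,-60,z]),
     (ps,T(642,385,6,os_),[-65,60,z]),(ps,T(138,486,6,os_),[225,60,z]),(ps,T(568,196,6,os_),[-65,-60,z])]
    x,r=fit(obs[:3],[480,-109,-.3]);print(z,'top',x.round(3),r.round(2).tolist())
    x,r=fit(obs[3:5],[480,-109,-.3]);print(z,'scene',x.round(3),r.round(2).tolist())
    x,r=fit(obs[:5],[480,-109,-.3]);print(z,'both',x.round(3),r.round(2).tolist())
    ob=[(pt,T(290,483),[-45,31,75]),(pt,T(400,515),[-45,-31,75])]
c=[458,255,50];w=(36,36);ot,os_=off(pt,c,w),off(ps,c,w)
for z in(6,10,14):
    obs=[(pt,T(205,135,8,ot),[75,28,z]),(pt,T(347,107,8,ot),[75,-28,z]),(pt,T(408,465,8,ot),[-75,-28,z]),(pt,T(275,498,8,ot),[-75,28,z]),
     (ps,T(104,453,8,os_),[75,-28,z]),(ps,T(215,540,8,os_),[75,28,z]),(ps,T(468,303,8,os_),[-75,28,z])]
    for nm,o in(('top',obs[:4]),('scene',obs[4:])):
        x,r=fit(o,[457,255,.19]);print(z,nm,x.round(3),r.round(2).tolist())
# head tops from top picture
print(ray(pt,*T(282,367,8,ot),102),ray(pt,*T(260,201,8,ot),72))
E
```

```text
6 top [ 4.73779e+02 -1.09040e+02 -3.08000e-01] [[0.04, 0.14], [-0.13, -0.0], [0.09, -0.13]]
6 scene [ 4.74583e+02 -1.05956e+02 -3.06000e-01] [[0.79, -0.19], [-0.69, 0.1]]
6 both [ 4.73943e+02 -1.08587e+02 -3.06000e-01] [[-0.07, 0.14], [-0.22, -0.08], [-0.18, -0.27], [0.51, -0.74], [-0.87, -0.44]]
8 top [ 4.73670e+02 -1.08848e+02 -3.08000e-01] [[0.0, 0.16], [-0.13, 0.03], [0.13, -0.2]]
8 scene [ 4.75439e+02 -1.04212e+02 -3.07000e-01] [[0.89, -0.2], [-0.76, 0.1]]
8 both [ 4.73934e+02 -1.08326e+02 -3.05000e-01] [[-0.12, 0.14], [-0.22, -0.08], [-0.2, -0.38], [0.58, -1.13], [-0.88, -0.79]]
10 top [ 4.73569e+02 -1.08659e+02 -3.08000e-01] [[-0.03, 0.18], [-0.12, 0.06], [0.16, -0.27]]
10 scene [ 4.76287e+02 -1.02458e+02 -3.07000e-01] [[0.98, -0.21], [-0.82, 0.1]]
10 both [ 4.73904e+02 -1.08114e+02 -3.05000e-01] [[-0.16, 0.15], [-0.22, -0.08], [-0.19, -0.49], [0.64, -1.52], [-0.89, -1.15]]
6 top [4.56591e+02 2.55681e+02 1.94000e-01] [[0.18, -0.37], [-0.51, -0.19], [0.41, 0.8], [-0.14, 0.04]]
6 scene [4.58868e+02 2.59784e+02 2.23000e-01] [[-0.55, -0.1], [0.38, 0.05], [0.06, 0.04]]
10 top [4.56444e+02 2.55109e+02 1.94000e-01] [[0.17, -0.42], [-0.48, -0.24], [0.44, 0.86], [-0.15, 0.1]]
10 scene [4.61082e+02 2.61835e+02 2.23000e-01] [[-0.65, -0.09], [0.33, 0.1], [0.12, -0.03]]
14 top [4.56303e+02 2.54536e+02 1.93000e-01] [[0.15, -0.47], [-0.45, -0.3], [0.47, 0.91], [-0.16, 0.16]]
14 scene [4.63297e+02 2.63888e+02 2.23000e-01] [[-0.75, -0.08], [0.28, 0.15], [0.18, -0.1]]
[428.36707694 252.30590727 102.        ] [493.07739135 265.85724202  72.        ]
```

Run:
```python
from fit import *
G=(0,255,0);R=(0,0,255);Y=(0,255,255)
so=[474,-109,0];sy=-0.307;wy=.2
def W(top,y,L,h=96,b=80,t=21):
    o=Tz([top[0],top[1],0],y,[-10.5,0,0])[0];o[2]=top[2]-h
    f=lambda s:[[0,s,0],[5,s,0],[t,s,b],[t,s,h],[0,s,h],[0,s,0]]
    return [(Tz(o,y,f(12)),L),(Tz(o,y,f(-12)),L)]
for n,p in(('top',pt),('scene',ps)):
    S=[(Tz(so,sy,box(-65,225,-60,60,6)),G),(Tz(so,sy,box(-45,95,15,31,75)),R),(Tz(so,sy,box(-45,95,-31,-15,75)),R),(Tz(so,sy,[[6.8,-15,75],[6.8,15,75]]),Y),(Tz(so,sy,[[-4.6,-15,75],[-4.6,15,75]]),Y),(Tz(so,sy,[[-10.3,-15,75],[-10.3,15,75]]),Y)]
    overlay(p,[500,-115,40],(40,36),10 if n=='top' else 8,S,n+'_sock2')
    t=[428,251,102]
    overlay(p,[435,252,60],(24,24),12,W(t,wy,R),n+'_wA')
    overlay(p,[435,252,60],(24,24),12,W(t,wy+np.pi,R),n+'_wB')
a=[cv2.imread(f'pics/{n}.png') for n in('scene_wA','scene_wB')]
cv2.imwrite('pics/wAB.png',cv2.resize(np.hstack(a),(800,400)))
```

```text
(no output)
```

View pics/top_sock2.png

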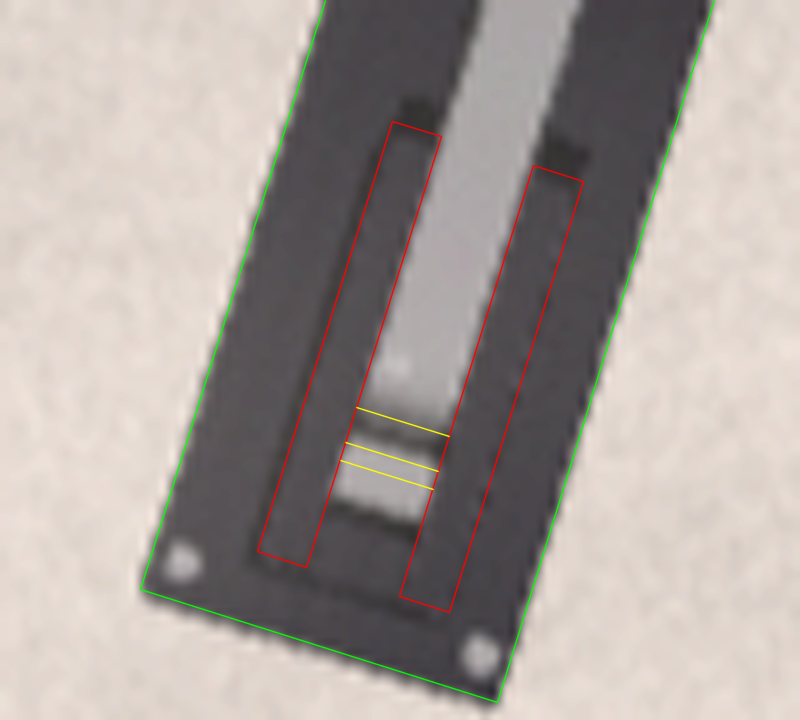

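View pics/scene_sock2.png

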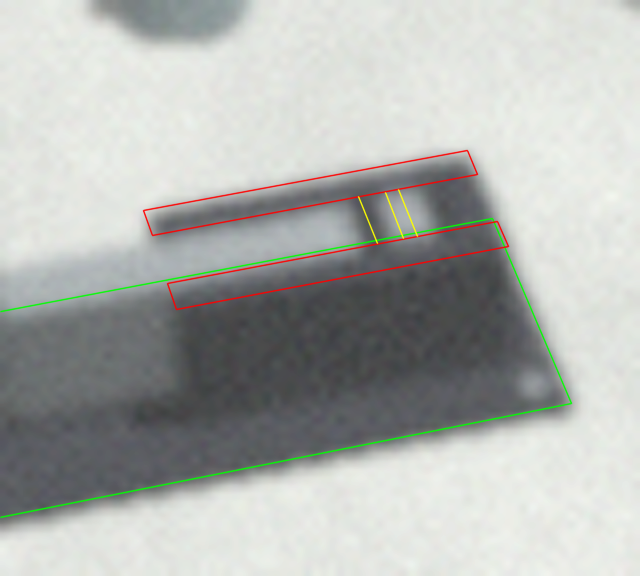

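View pics/wAB.png

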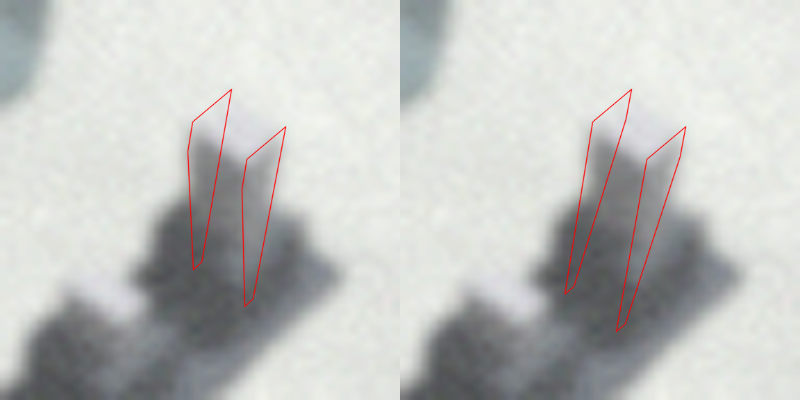

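View pics/top_wA.png

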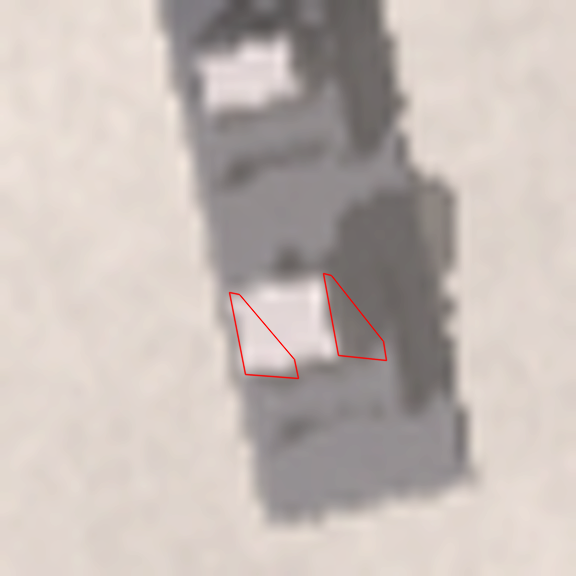

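The new overlays settle two things. The tall wedge faces world +x at a yaw of about 0.2, with its top near (428,251.5,102). The gap mouth is near (474–479,−109) at a yaw of −0.307. Now I'll go for the wedge.

```bash
cat > mv.py <<'E'
import sys
from h import *
from scipy.spatial.transform import Rotation as Ro
def rel(tgt,th=None,frm=None):
    s=ctrl.read_state();R=Ro.from_euler('xyz',s['tool_rot']).as_matrix()
    p=np.array(s['eef_pos'] if frm is None else frm)
    t0=np.arctan2(R[1,0],R[0,0]);r=0 if th is None else t0-th
    r=(r+np.pi)%(2*np.pi)-np.pi
    return np.round(R.T@(np.array(tgt)-p)/10,2).tolist(),round(r,3)
def st():
    s=ctrl.read_state();print({k:np.round(s[k],2).tolist() for k in('clock','qpos','eef_pos','tool_rot','force','width')})
E
python3 - <<'E'
from mv import *
p=cam('top');print(ray(p,497,266,200),ray(p,470,266,0))
for t in([480,-330,360],[480,0,330],[428,251.5,180],[428,251.5,74]): print(t,rel(t,-1.37))
E
```

```text
[ 331.94099822 -467.6279527   200.        ] [ 322.83392629 -447.7962276     0.        ]
[480, -330, 360] ([-20.59, -12.87, 37.69], np.float64(0.064))
[480, 0, 330] ([-52.44, -9.87, 46.32], np.float64(0.064))
[428, 251.5, 180] ([-78.07, 5.13, 47.89], np.float64(0.064))
[428, 251.5, 74] ([-78.07, 15.73, 47.89], np.float64(0.064))
```

Request:
apply_moves(
  motion=[
    [0,-12.9,0,0,6],
    [0,-12.9,0,0,6],
    [0,-12.9,0,0,6],
    [-20.6,-12.9,37.7,0.06,6],
    [-20.6,-12.9,37.7,0.06,6],
    [-20.6,-12.9,37.7,0.06,6],
    [-20.6,-12.9,37.7,0.06,6],
    [-20.6,-12.9,37.7,0.06,6],
    [-20.6,-12.9,37.7,0.06,6],
    [-20.6,-12.9,37.7,0.06,6],
    [-20.6,-12.9,37.7,0.06,6],
    [-52.4,-9.9,46.3,0.06,6],
    [-52.4,-9.9,46.3,0.06,6],
    [-52.4,-9.9,46.3,0.06,6],
    [-52.4,-9.9,46.3,0.06,6],
    [-52.4,-9.9,46.3,0.06,6],
    [-52.4,-9.9,46.3,0.06,6],
    [-78.1,1,47.9,0.06,6],
    [-78.1,1,47.9,0.06,6],
    [-78.1,1,47.9,0.06,6],
  ],
)

```text
clock: 4.1
eef_pos: [444.7, 168.8, 256.2]
tool_rot: [-1.571, -0.001, -1.368]
force: [1.4, 0.2, -0.0]
width: 59.6
```

Run:
```python
from mv import *
st()
for t in([428,251.5,150],[428,251.5,74]): print(t,rel(t,-1.37))
```

```text
{'clock': 4.1, 'qpos': [-0.26, 0.35, -0.22, 1.95, 0.1, 0.85, -1.9], 'eef_pos': [444.75, 168.84, 256.21], 'tool_rot': [-1.57, -0.0, -1.37], 'force': [1.37, 0.23, -0.01], 'width': 59.56}
[428, 251.5, 150] ([-8.44, 10.62, 0.02], np.float64(0.002))
[428, 251.5, 74] ([-8.45, 18.22, 0.02], np.float64(0.002))
```

Request:
apply_moves(
  motion=[
    [-8.4,8,0,0,6],
    [-8.4,10.6,0,0,6],
    [-8.4,10.6,0,0,6],
    [-8.4,10.6,0,0,6],
  ],
)

```text
clock: 4.6
eef_pos: [428.2, 249.7, 151.0]
tool_rot: [-1.572, -0.001, -1.367]
force: [0.8, 1.6, 0.4]
width: 60.4
```

Run:
```python
from mv import *
from ov import *
st()
print(rel([428,251.5,74],-1.37))
p=cam('scene');overlay(p,[435,252,90],(40,30),10,[],'g1')
```

```text
{'clock': 4.6, 'qpos': [-0.45, 0.54, -0.19, 2.02, 0.17, 0.61, -2.13], 'eef_pos': [428.23, 249.67, 150.96], 'tool_rot': [-1.57, -0.0, -1.37], 'force': [0.81, 1.58, 0.37], 'width': 60.39}
([-0.19, 7.7, 0.02], np.float64(0.003))
```

View pics/g1.png

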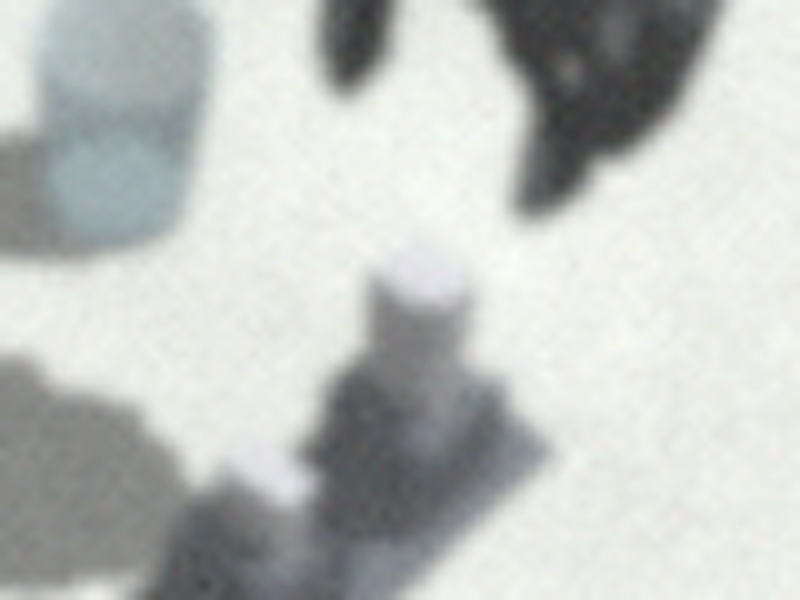

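The fingers, at (347,90) and (535,205), straddle the head at (425,270). Next I descend and grip.

Request:
apply_moves(
  motion=[
    [-0.1,4,0,0,6],
    [-0.1,7.6,0,0,6],
    [-0.1,7.6,0,0,6],
    [-0.1,7.6,0,0,6],
    [-0.1,7.6,0,0,1.5],
    [-0.1,7.6,0,0,1.5],
    [-0.1,7.6,0,0,1.5],
    [-0.1,7.6,0,0,1.5],
    [-0.1,7.6,0,0,1.5],
    [-0.1,7.6,0,0,1.5],
  ],
)

```text
clock: 5.9
eef_pos: [428.7, 252.2, 76.5]
tool_rot: [-1.569, 0.0, -1.366]
force: [-0.2, -0.7, 8.4]
width: 23.1
```

Run:
```python
from mv import *
from ov import *
st()
p=cam('scene');overlay(p,[435,252,90],(40,30),10,[],'g2')
```

```text
{'clock': 5.9, 'qpos': [-0.49, 0.66, -0.14, 2.07, 0.22, 0.42, -2.17], 'eef_pos': [428.75, 252.17, 76.47], 'tool_rot': [-1.57, 0.0, -1.37], 'force': [-0.18, -0.7, 8.36], 'width': 23.13}
```

View pics/g2.png

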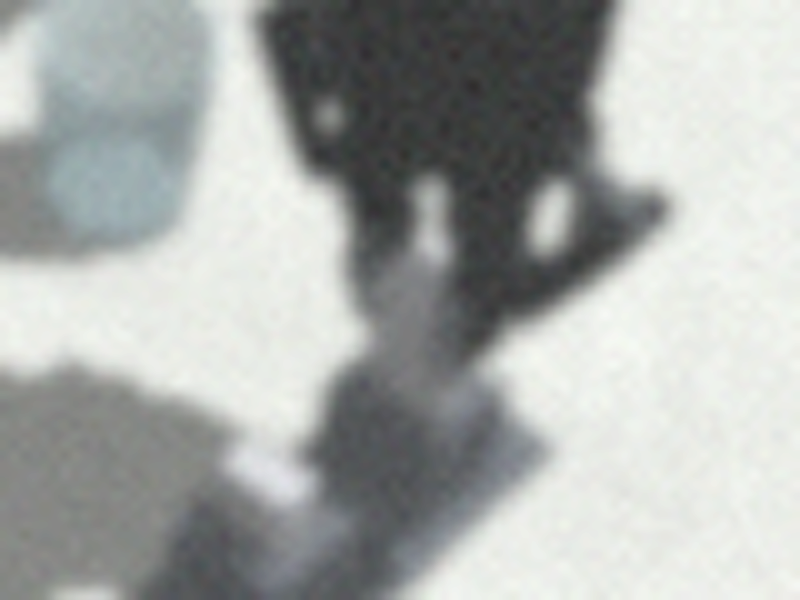

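Request:
apply_moves(
  motion=[
    [0,-3,0,0,1.5],
    [0,-9,0,0,1.5],
    [0,-15,0,0,1.5],
    [0,-15,0,0,1.5],
    [0,-15,0,0,1.5],
  ],
)

```text
clock: 6.58
eef_pos: [427.5, 251.5, 225.3]
tool_rot: [-1.571, -0.0, -1.366]
force: [-0.7, 0.5, -0.7]
width: 22.9
```

Run:
```python
from mv import *
st()
for t in([483.6,-111.8,225],[483.6,-111.8,175]): print(t,rel(t,-1.878))
```

```text
{'clock': 6.58, 'qpos': [-0.42, 0.43, -0.23, 1.94, 0.13, 0.79, -2.1], 'eef_pos': [427.51, 251.52, 225.3], 'tool_rot': [-1.57, -0.0, -1.37], 'force': [-0.65, 0.55, -0.69], 'width': 22.91}
[483.6, -111.8, 225] ([36.71, 0.04, -1.89], np.float64(0.512))
[483.6, -111.8, 175] ([36.71, 5.04, -1.89], np.float64(0.512))
```

Request:
apply_moves(
  motion=[
    [5,0,-0.3,0.07,1.5],
    [10,0,-0.5,0.14,1.5],
    [15,0,-0.8,0.2,1.5],
    [20,0,-1,0.27,1.5],
    [25,0,-1.3,0.34,1.5],
    [30,0,-1.6,0.4,1.5],
    [34,0,-1.8,0.48,1.5],
    [36,0,-1.9,0.512,1.5],
    [36.7,2,-1.9,0.512,1.5],
    [36.7,4,-1.9,0.512,1.5],
    [36.7,5,-1.9,0.512,1.5],
    [36.7,5,-1.9,0.512,1.5],
    [36.7,5,-1.9,0.512,1.5],
  ],
)

```text
clock: 8.2
eef_pos: [484.3, -110.9, 175.6]
tool_rot: [-1.57, 0.0, -1.877]
force: [-0.2, -0.6, -0.7]
width: 22.7
```

Run:
```python
from mv import *
from ov import *
st()
s=ctrl.read_state();e=np.array(s['eef_pos'])
for n in('scene','top'):
    p=cam(n)
    overlay(p,[490,-112,100],(33,25),12,[],n+'_h1')
    for q in('wedge','wedge_top','slot_mouth'):
        print(n,q,[(np.round(d['location']).tolist(),round(d['confidence'],2)) for d in ctrl.mark_of(p,q)][:2])
    S=[]
    th=s['tool_rot'][2]+np.pi/2
    f=lambda sgn:[[0,sgn,0],[5,sgn,0],[21,sgn,80],[21,sgn,96],[0,sgn,96],[0,sgn,0]]
    o=Tz([e[0],e[1],e[2]-70.5],th,[-10.5,0,0])[0]
    overlay(p,[490,-112,100],(33,25),12,[(Tz(o,th,f(12)),(0,0,255)),(Tz(o,th,f(-12)),(0,0,255))],n+'_h2')
```

```text
{'clock': 8.2, 'qpos': [0.2, 0.49, -0.05, 2.0, 0.04, 0.65, -1.74], 'eef_pos': [484.28, -110.88, 175.61], 'tool_rot': [-1.57, 0.0, -1.88], 'force': [-0.17, -0.61, -0.75], 'width': 22.7}
scene wedge [([478.0, -107.0, 107.0], 0.44)]
scene wedge_top [([482.0, -112.0, 202.0], 0.39)]
scene slot_mouth [([481.0, -108.0, 71.0], 0.98), ([557.0, -380.0, 1.0], 0.54)]
top wedge [([619.0, 458.0, 2.0], 0.61)]
top wedge_top [([636.0, 182.0, 3.0], 0.73)]
top slot_mouth [([478.0, -110.0, 74.0], 0.61), ([560.0, -380.0, 1.0], 0.2)]
```

View pics/scene_h1.png

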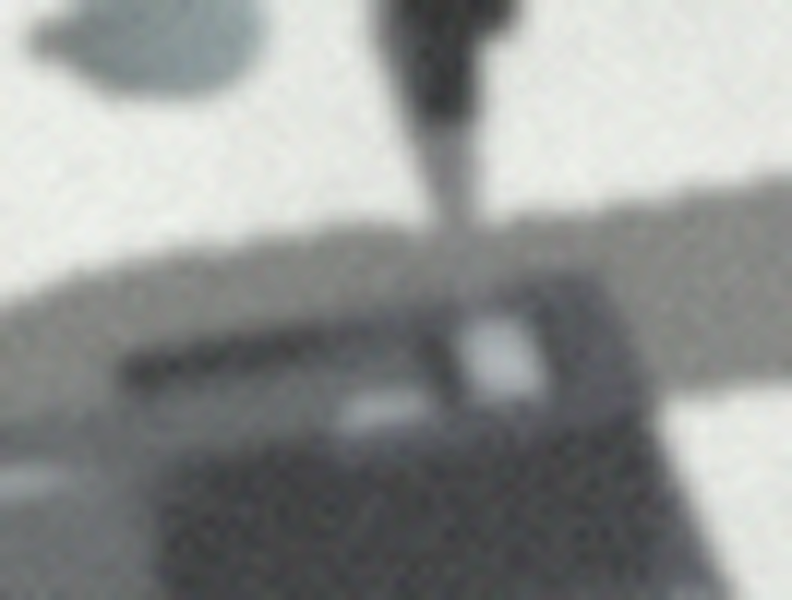

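View pics/scene_h2.png

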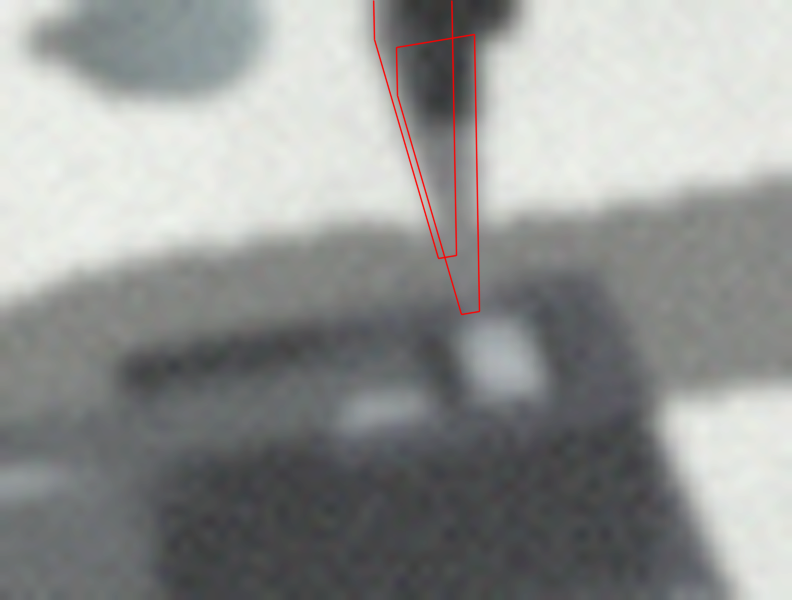

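View pics/top_h2.png

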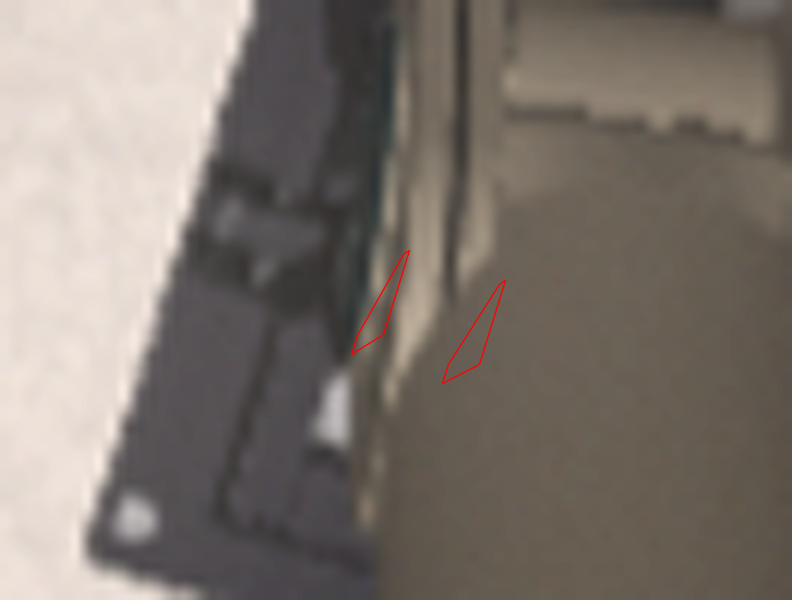

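Run:
```python
from fit import *
c=[490,-112,100];o=off(ps,c,(33,25))
# clean edge finding: average the scene picture from earlier pose not available; use current
a=-0.307
def loc(px,py,z,org=(477,-109.5)):
    X=ray(ps,*(o+np.array([px,py])/12-.5),z)
    d=X[:2]-org
    return [round(d[0]*np.cos(a)+d[1]*np.sin(a),1),round(-d[0]*np.sin(a)+d[1]*np.cos(a),1)]
for n,pt_ in dict(cheekTL=(460,338),cheekBL=(484,397),cheekTR=(522,322),cheekBR=(545,385),footT=(425,352),footB=(437,405)).items(): print(n,loc(*pt_,75))
# intensity profile along the channel centreline (y=-4,0,4) at z=75 in slot frame
g=cv2.cvtColor(ps['image'],cv2.COLOR_RGB2GRAY).astype(np.float32)
for y in(-8,-4,0,4,8):
    xs=np.arange(-26,24,2.)
    P=proj(ps,Tz([477,-109.5,75],a,np.c_[xs,xs*0+y,xs*0]))
    print(y,[int(v) for v in cv2.remap(g,P[:,0].astype(np.float32),P[:,1].astype(np.float32),1).ravel()])
```

```text
cheekTL [np.float64(-3.6), np.float64(-10.6)]
cheekBL [np.float64(-3.7), np.float64(14.6)]
cheekTR [np.float64(-21.9), np.float64(-12.4)]
cheekBR [np.float64(-21.2), np.float64(14.4)]
footT [np.float64(7.3), np.float64(-7.6)]
footB [np.float64(9.6), np.float64(14.3)]
-8 [66, 74, 85, 96, 101, 105, 108, 108, 107, 105, 98, 86, 74, 62, 54, 50, 52, 56, 61, 63, 63, 64, 65, 66, 66]
-4 [62, 72, 85, 101, 107, 111, 113, 114, 113, 108, 103, 91, 78, 66, 56, 51, 52, 54, 60, 64, 64, 66, 68, 69, 70]
0 [64, 75, 87, 99, 108, 113, 115, 116, 114, 110, 102, 93, 77, 65, 55, 53, 54, 57, 61, 65, 68, 72, 73, 74, 75]
4 [65, 74, 88, 98, 105, 109, 113, 114, 113, 109, 103, 95, 81, 69, 59, 53, 54, 59, 66, 68, 72, 75, 78, 80, 82]
8 [63, 72, 84, 96, 104, 110, 113, 114, 112, 109, 104, 94, 82, 71, 62, 56, 58, 62, 67, 73, 78, 82, 86, 89, 92]
```

Run:
```python
from mv import *
for t in([486,-111.3,152],[486,-111.3,132]): print(t,rel(t,-1.878))
```

```text
[486, -111.3, 152] ([-0.06, 2.34, 0.2], np.float64(-0.0))
[486, -111.3, 132] ([-0.06, 4.34, 0.2], np.float64(-0.0))
```

Request:
apply_moves(
  motion=[
    [-0.05,1.2,0.2,0,1.5],
    [-0.05,2.3,0.2,0,1.5],
    [-0.05,2.3,0.2,0,1.5],
    [-0.05,2.3,0.2,0,1.5],
  ],
)

```text
clock: 9.2
eef_pos: [485.8, -111.4, 152.0]
tool_rot: [-1.571, -0.0, -1.878]
force: [-0.2, -0.8, -1.2]
width: 22.9
```

Run:
```python
from mv import *
from ov import *
st()
p=cam('scene')
overlay(p,[490,-112,90],(25,19),16,[],'scene_h3')
s=ctrl.read_state();e=np.array(s['eef_pos'])
th=s['tool_rot'][2]+np.pi/2
f=lambda sgn:[[0,sgn,0],[5,sgn,0],[21,sgn,80],[21,sgn,96],[0,sgn,96],[0,sgn,0]]
o=Tz([e[0],e[1],e[2]-70.5],th,[-10.5,0,0])[0]
m=[479.1,-109.1,75]
L=[(Tz(m,-.307,[[x,-15,0],[x,15,0]]),(0,255,255)) for x in(6.8,-4.6)]+[(Tz(m,-.307,[[-45,y,0],[50,y,0]]),(0,255,0)) for y in(15,-15)]
overlay(p,[490,-112,90],(25,19),16,L+[(Tz(o,th,f(12)),(0,0,255)),(Tz(o,th,f(-12)),(0,0,255))],'scene_h4')
```

```text
{'clock': 9.2, 'qpos': [0.2, 0.53, -0.04, 2.01, 0.04, 0.6, -1.75], 'eef_pos': [485.85, -111.38, 152.0], 'tool_rot': [-1.57, -0.0, -1.88], 'force': [-0.24, -0.82, -1.24], 'width': 22.87}
```

View pics/scene_h3.png

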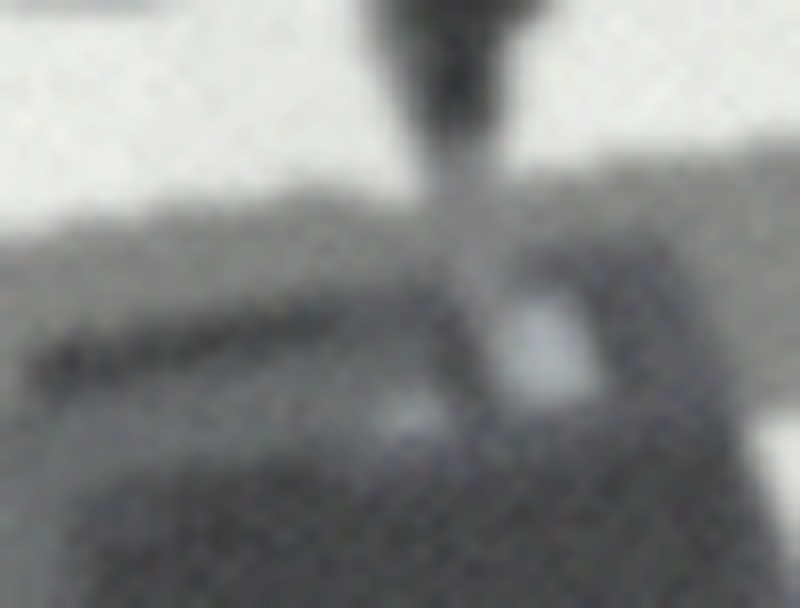

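View pics/scene_h4.png

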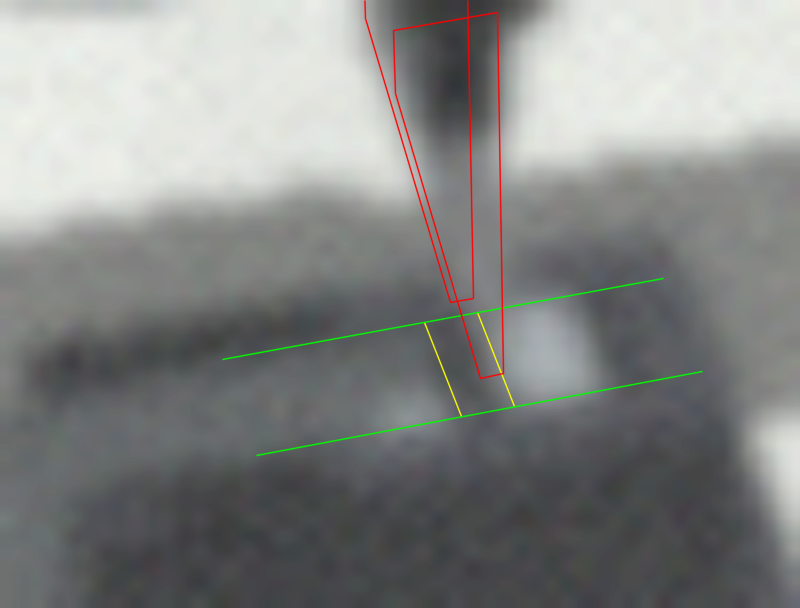

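Request:
apply_moves(
  motion=[
    [0,0.4,0.07,0,1.5],
    [0,0.8,0.07,0,1.5],
    [0,1.0,0.07,0,1.5],
    [0,1.0,0.07,0,1.5],
  ],
)

```text
clock: 9.75
eef_pos: [486.5, -111.6, 142.0]
tool_rot: [-1.571, -0.0, -1.878]
force: [0.2, 0.2, -0.5]
width: 23.1
```

Request:
apply_moves(
  motion=[
    [0,0.3,0,0,1.5],
    [0,0.6,0,0,1.5],
    [0,0.6,0,0,1.5],
  ],
)

```text
clock: 10.12
eef_pos: [486.4, -111.6, 136.0]
tool_rot: [-1.571, -0.0, -1.878]
force: [1.0, -0.5, -0.8]
width: 22.8
```

Request:
apply_moves(
  motion=[
    [0,0.3,0,0,1.5],
    [0,0.6,0,0,1.5],
    [0,0.6,0,0,1.5],
  ],
)

```text
clock: 10.5
eef_pos: [486.4, -111.6, 130.0]
tool_rot: [-1.571, -0.0, -1.878]
force: [0.3, 0.8, 0.0]
width: 22.9
```

Request:
apply_moves(
  motion=[
    [0,0.2,0,0,1.5],
    [0,0.4,0,0,1.5],
    [0,0.4,0,0,1.5],
  ],
)

```text
clock: 10.88
eef_pos: [486.5, -111.6, 126.1]
tool_rot: [-1.571, -0.0, -1.878]
force: [0.4, 0.4, -0.7]
width: 23.2
```

Request:
apply_moves(
  motion=[
    [0,0.2,0,0,1.5],
    [0,0.4,0,0,1.5],
    [0,0.4,0,0,1.5],
  ],
)

```text
clock: 11.25
eef_pos: [486.5, -111.6, 122.0]
tool_rot: [-1.571, -0.0, -1.878]
force: [0.3, 0.2, 0.6]
width: 23.0
```

Request:
apply_moves(
  motion=[
    [0,0.2,0,0,1.5],
    [0,0.3,0,0,1.5],
    [0,0.3,0,0,1.5],
  ],
)

```text
clock: 11.62
eef_pos: [486.6, -111.6, 119.1]
tool_rot: [-1.571, 0.0, -1.878]
force: [0.1, -0.1, -0.5]
width: 22.6
```

Request:
apply_moves(
  motion=[
    [0,0.2,0,0,1.5],
    [0,0.3,0,0,1.5],
    [0,0.3,0,0,1.5],
  ],
)

```text
clock: 12.0
eef_pos: [486.6, -111.6, 116.1]
tool_rot: [-1.571, -0.0, -1.878]
force: [0.1, -0.4, -0.0]
width: 22.9
```

Request:
apply_moves(
  motion=[
    [0,0.2,0,0,1.5],
    [0,0.3,0,0,1.5],
    [0,0.3,0,0,1.5],
  ],
)

```text
clock: 12.38
eef_pos: [486.4, -111.6, 113.1]
tool_rot: [-1.571, -0.0, -1.878]
force: [-1.2, -1.4, -0.5]
width: 22.9
```

Request:
apply_moves(
  motion=[
    [0,0.2,0,0,1.5],
    [0,0.3,0,0,1.5],
    [0,0.3,0,0,1.5],
  ],
)

```text
clock: 12.75
eef_pos: [485.9, -111.4, 110.0]
tool_rot: [-1.572, -0.0, -1.878]
force: [-1.1, 0.4, 0.1]
width: 22.9
```

Request:
apply_moves(
  motion=[
    [0,0,-0.15,0,1.5],
    [0,0,-0.2,0,1.5],
    [0,0,-0.2,0,1.5],
  ],
)

```text
clock: 13.12
eef_pos: [485.2, -111.1, 110.4]
tool_rot: [-1.57, 0.0, -1.878]
force: [0.9, 0.9, -0.6]
width: 22.9
```

Request:
apply_moves(
  motion=[
    [0,0,-0.15,0,1.5],
    [0,0,-0.2,0,1.5],
    [0,0,-0.2,0,1.5],
  ],
)

```text
clock: 13.5
eef_pos: [484.3, -110.8, 110.5]
tool_rot: [-1.568, 0.0, -1.878]
force: [4.0, -1.6, -2.0]
width: 22.7
```

Request:
apply_moves(
  motion=[
    [0,0,0.15,0,1.5],
    [0,0.2,0.15,0,1.5],
    [0,0.2,0.15,0,1.5],
  ],
)

```text
clock: 13.88
eef_pos: [484.6, -110.8, 108.3]
tool_rot: [-1.57, 0.0, -1.878]
force: [3.4, -1.1, 1.0]
width: 22.7
```

Run:
```python
from mv import *
from ov import *
st()
p=cam('scene')
overlay(p,[490,-112,90],(25,19),16,[],'scene_h5')
```

```text
{'clock': 13.88, 'qpos': [0.19, 0.6, -0.04, 2.05, 0.05, 0.49, -1.76], 'eef_pos': [484.62, -110.85, 108.25], 'tool_rot': [-1.57, 0.0, -1.88], 'force': [3.43, -1.1, 1.0], 'width': 22.67}
```

View pics/scene_h5.png

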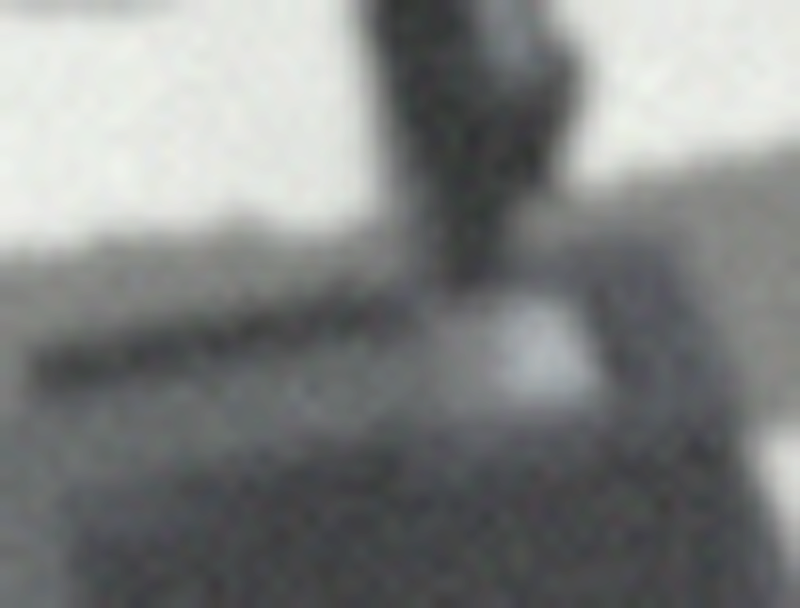

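The wedge is in the gap at about 37 mm depth, lightly touching the cheek. I'll relieve that contact and let go.

Request:
apply_moves(
  motion=[
    [0,0,0.1,0,1.5],
    [0,0,0.1,0,1.5],
    [0,0,0.1,0,1.5],
  ],
)

```text
clock: 14.3
eef_pos: [484.9, -111.0, 108.2]
tool_rot: [-1.571, 0.0, -1.878]
force: [2.4, -1.0, 1.1]
width: 22.8
```

Request:
apply_moves(
  motion=[
    [0,0,0,0,2.6],
    [0,0,0,0,3.2],
    [0,0,0,0,5],
    [0,0,0,0,5],
    [0,0,0,0,5],
    [0,0,0,0,5],
  ],
)

```text
clock: 15.05
eef_pos: [485.1, -111.2, 108.2]
tool_rot: [-1.571, -0.0, -1.878]
force: [-0.3, -0.1, 0.1]
width: 49.8
```

Run:
```python
from mv import *
from ov import *
st()
p=cam('scene')
overlay(p,[490,-112,100],(25,19),16,[],'scene_h6')
```

```text
{'clock': 15.05, 'qpos': [0.19, 0.61, -0.04, 2.05, 0.05, 0.49, -1.76], 'eef_pos': [485.14, -111.19, 108.24], 'tool_rot': [-1.57, -0.0, -1.88], 'force': [-0.27, -0.11, 0.05], 'width': 49.82}
```

View pics/scene_h6.png

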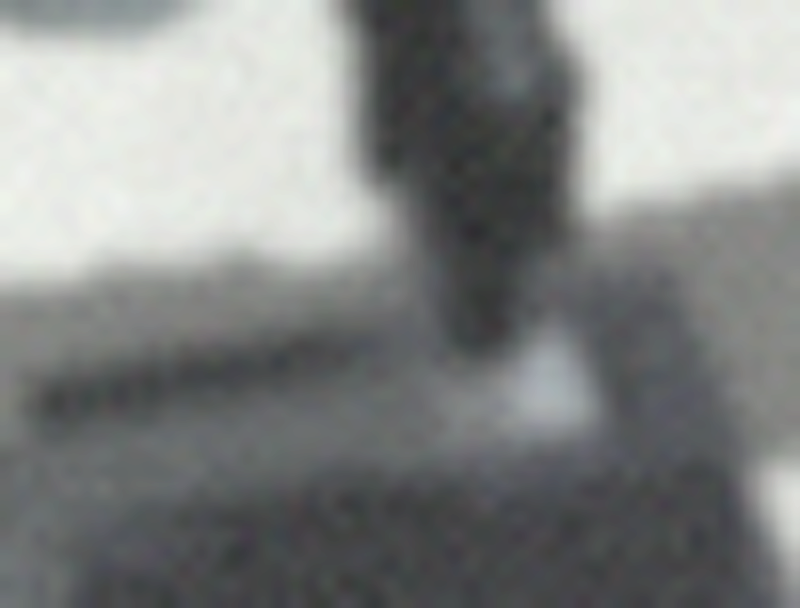

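Request:
apply_moves(
  motion=[
    [0,-2,0,0,5],
    [0,-5,0,0,5],
    [0,-8,0,0,5],
    [0,-8,0,0,5],
    [0,-8,0,0,0],
    [0,-8,0,0,0],
    [0,-8,0,0,0],
    [0,-8,0,0,0],
  ],
)

```text
clock: 16.1
eef_pos: [484.9, -111.1, 187.8]
tool_rot: [-1.572, -0.0, -1.878]
force: [0.3, 0.5, 1.5]
width: 0.0
```

Run:
```python
from mv import *
from ov import *
st()
p=cam('scene')
overlay(p,[490,-112,110],(25,19),16,[],'scene_h7')
for q in('wedge','wedge_top','slot_mouth'):
    print(q,[(np.round(d['location'],1).tolist(),round(d['confidence'],2)) for d in ctrl.mark_of(p,q)][:2])
m=[479.1,-109.1,75]
for d,c in((41,(0,0,255)),):
  o=Tz([479.1,-109.1,75-d],-.307,[-6.5,0,0])[0]
  f=lambda s:[[0,s,0],[5,s,0],[21,s,80],[21,s,96],[0,s,96],[0,s,0]]
  overlay(p,[490,-112,110],(25,19),16,[(Tz(o,-.307,f(12)),c),(Tz(o,-.307,f(-12)),c)],'scene_h8')
```

```text
{'clock': 16.1, 'qpos': [0.2, 0.47, -0.05, 1.98, 0.03, 0.69, -1.74], 'eef_pos': [484.93, -111.13, 187.77], 'tool_rot': [-1.57, -0.0, -1.88], 'force': [0.32, 0.54, 1.45], 'width': 0.01}
wedge []
wedge_top [([480.8, -112.7, 130.6], 0.64), ([477.5, -111.0, 70.0], 0.53)]
slot_mouth [([480.0, -108.8, 73.2], 0.85)]
```

View pics/scene_h7.png

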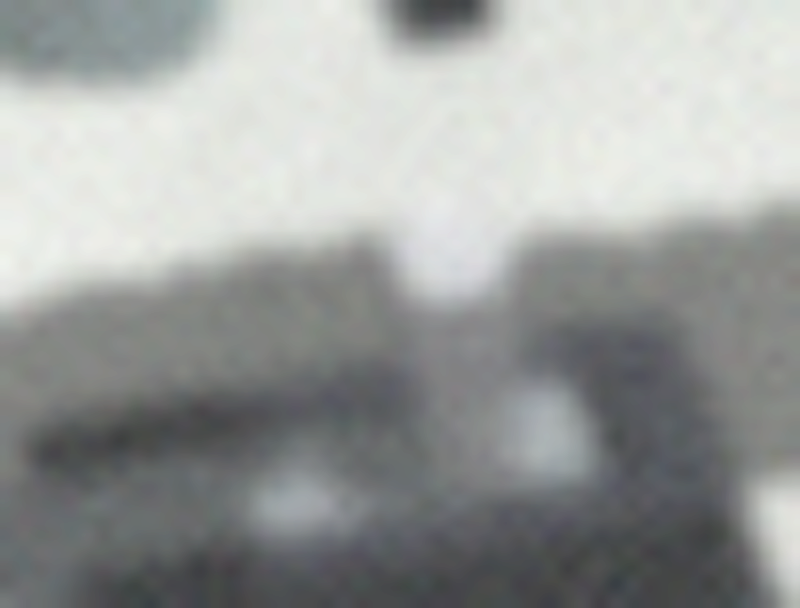

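View pics/scene_h8.png

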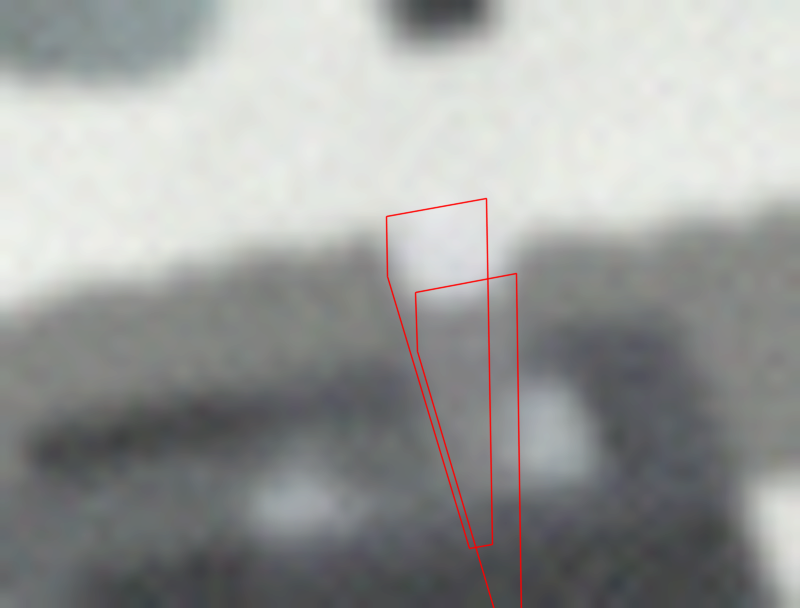

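The white head is upright at (450,250) in the gap, with its top at z≈130, and the fingers are clear of it. Now I'll press down with the fingers shut.

Request:
apply_moves(
  motion=[
    [0,2,-0.2,0,0],
    [0,4,-0.2,0,0],
    [0,5,-0.2,0,0],
    [0,5,-0.2,0,0],
    [0,5,-0.2,0,0],
  ],
)

```text
clock: 16.92
eef_pos: [483.8, -110.7, 138.8]
tool_rot: [-1.57, 0.0, -1.878]
force: [0.0, 0.8, 0.2]
width: 0.1
```

Request:
apply_moves(
  motion=[
    [0,0.1,0,0,0],
    [0,0.2,0,0,0],
    [0,0.3,0,0,0],
    [0,0.3,0,0,0],
  ],
)

```text
clock: 17.42
eef_pos: [483.2, -110.5, 135.2]
tool_rot: [-1.571, -0.0, -1.878]
force: [-1.1, -0.3, 0.2]
width: 0.1
```

Request:
apply_moves(
  motion=[
    [0,0.1,0,0,0],
    [0,0.2,0,0,0],
    [0,0.2,0,0,0],
  ],
)

```text
clock: 17.8
eef_pos: [483.2, -110.5, 133.1]
tool_rot: [-1.571, -0.0, -1.878]
force: [0.5, 0.4, 0.7]
width: -0.1
```

Request:
apply_moves(
  motion=[
    [0,0.1,0,0,0],
    [0,0.15,0,0,0],
    [0,0.15,0,0,0],
  ],
)

```text
clock: 18.18
eef_pos: [483.2, -110.6, 131.7]
tool_rot: [-1.571, -0.0, -1.878]
force: [-0.2, -0.3, -0.1]
width: -0.1
```

Request:
apply_moves(
  motion=[
    [0,0.05,0,0,0],
    [0,0.1,0,0,0],
    [0,0.1,0,0,0],
  ],
)

```text
clock: 18.55
eef_pos: [483.2, -110.6, 130.7]
tool_rot: [-1.571, -0.0, -1.878]
force: [-0.3, 0.5, 0.6]
width: -0.4
```

Request:
apply_moves(
  motion=[
    [0,0.05,0,0,0],
    [0,0.1,0,0,0],
    [0,0.1,0,0,0],
  ],
)

```text
clock: 18.92
eef_pos: [483.2, -110.6, 129.7]
tool_rot: [-1.571, -0.0, -1.878]
force: [-1.1, -0.4, -0.1]
width: -0.1
```

Request:
apply_moves(
  motion=[
    [0,0.05,0,0,0],
    [0,0.1,0,0,0],
    [0,0.1,0,0,0],
  ],
)

```text
clock: 19.3
eef_pos: [483.3, -110.6, 128.7]
tool_rot: [-1.571, -0.0, -1.878]
force: [-0.3, 0.0, 0.8]
width: -0.1
```

Request:
apply_moves(
  motion=[
    [0,0.05,0,0,0],
    [0,0.1,0,0,0],
    [0,0.1,0,0,0],
  ],
)

```text
clock: 19.68
eef_pos: [483.3, -110.5, 128.0]
tool_rot: [-1.571, 0.0, -1.878]
force: [-0.2, 1.1, 5.3]
width: -0.3
```

Request:
apply_moves(
  motion=[
    [0,0.03,0,0,0],
    [0,0.03,0,0,0],
    [0,0.03,0,0,0],
  ],
)

```text
clock: 20.05
eef_pos: [483.4, -110.5, 127.8]
tool_rot: [-1.57, 0.0, -1.878]
force: [-1.1, 0.1, 5.8]
width: -0.1
```

Request:
apply_moves(
  motion=[
    [0,0.03,0,0,0],
    [0,0.03,0,0,0],
    [0,0.03,0,0,0],
  ],
)

```text
clock: 20.42
eef_pos: [483.4, -110.5, 127.6]
tool_rot: [-1.57, 0.0, -1.878]
force: [-1.6, 1.0, 7.1]
width: -0.2
```

Request:
apply_moves(
  motion=[
    [0,0.04,0,0,0],
    [0,0.04,0,0,0],
    [0,0.04,0,0,0],
  ],
)

```text
clock: 20.8
eef_pos: [483.3, -110.5, 127.3]
tool_rot: [-1.57, 0.0, -1.878]
force: [-1.8, 1.6, 8.2]
width: -0.3
```

Request:
apply_moves(
  motion=[
    [0,0.04,0,0,0],
    [0,0.04,0,0,0],
    [0,0.04,0,0,0],
  ],
)

```text
clock: 21.18
eef_pos: [483.4, -110.5, 127.1]
tool_rot: [-1.57, 0.0, -1.878]
force: [-1.9, 1.1, 10.1]
width: 0.2
```

Request:
apply_moves(
  motion=[
    [0,0.04,0,0,0],
    [0,0.04,0,0,0],
    [0,0.04,0,0,0],
  ],
)

```text
clock: 21.55
eef_pos: [483.4, -110.5, 126.9]
tool_rot: [-1.57, 0.0, -1.878]
force: [-3.5, 0.2, 11.9]
width: 0.0
```

Request:
apply_moves(
  motion=[
    [0,0.04,0,0,0],
    [0,0.04,0,0,0],
    [0,0.04,0,0,0],
  ],
)

```text
clock: 21.92
eef_pos: [483.4, -110.5, 126.7]
tool_rot: [-1.57, 0.0, -1.878]
force: [-2.8, 1.2, 13.3]
width: -0.1
```

Request:
apply_moves(
  motion=[
    [0,0.03,0,0,0],
    [0,0.03,0,0,0],
    [0,0.03,0,0,0],
  ],
)

```text
clock: 22.3
eef_pos: [483.4, -110.5, 126.5]
tool_rot: [-1.57, 0.0, -1.878]
force: [-3.8, 1.0, 16.2]
width: 0.3
```

Request:
apply_moves(
  motion=[
    [0,0,0,0,0],
    [0,0,0,0,0],
    [0,0,0,0,0],
    [0,0,0,0,0],
  ],
)

```text
clock: 22.8
eef_pos: [483.4, -110.5, 126.5]
tool_rot: [-1.57, 0.0, -1.878]
force: [-3.4, 1.5, 15.6]
width: 0.0
```

Request:
apply_moves(
  motion=[
    [0,-0.1,0,0,0],
    [0,-0.3,0,0,0],
    [0,-1,0,0,0],
    [0,-1,0,0,0],
  ],
)

```text
clock: 23.3
eef_pos: [483.7, -110.7, 135.7]
tool_rot: [-1.57, 0.0, -1.878]
force: [-0.2, -0.1, -0.1]
width: 0.1
```

Now I'll re-press to confirm it is locked.

Request:
apply_moves(
  motion=[
    [0,0.4,0,0,0],
    [0,0.7,0,0,0],
    [0,0.8,0,0,0],
    [0,0.85,0,0,0],
    [0,0.9,0,0,0],
    [0,0.94,0,0,0],
    [0,0.97,0,0,0],
    [0,0.97,0,0,0],
    [0,0.97,0,0,0],
  ],
)

```text
clock: 24.42
eef_pos: [483.1, -110.5, 126.5]
tool_rot: [-1.571, -0.0, -1.878]
force: [-3.0, 0.5, 11.1]
width: 0.2
```

Request:
apply_moves(
  motion=[
    [0,0.02,0,0,0],
    [0,0.02,0,0,0],
    [0,0.02,0,0,0],
    [0,0.02,0,0,0],
  ],
)

```text
clock: 24.92
eef_pos: [483.1, -110.5, 126.5]
tool_rot: [-1.57, -0.0, -1.878]
force: [-3.1, 0.8, 12.4]
width: 0.0
```

Request:
apply_moves(
  motion=[
    [0,0.02,0,0,0],
    [0,0.02,0,0,0],
    [0,0.02,0,0,0],
    [0,0.02,0,0,0],
  ],
)

```text
clock: 25.42
eef_pos: [483.1, -110.5, 126.5]
tool_rot: [-1.57, -0.0, -1.878]
force: [-3.8, 1.1, 15.5]
width: 0.3
```

Request:
apply_moves(
  motion=[
    [0,-0.2,0,0,0],
    [0,-2,0,0,0],
    [0,-6,0,0,0],
    [0,-12,0,0,0],
    [0,-12,0,0,0],
    [0,-12,0,0,0],
    [0,-12,0,0,0],
  ],
)

```text
clock: 26.3
eef_pos: [482.2, -110.4, 243.8]
tool_rot: [-1.574, -0.0, -1.878]
force: [-1.0, -0.5, 0.2]
width: 0.2
```

Run:
```python
from mv import *
from ov import *
st()
p=cam('scene','end')
overlay(p,[490,-112,110],(25,19),16,[],'scene_e')
for q in('wedge_top','slot_mouth','flask','beaker','dish','short_wedge','oil_bottle0'):
    print(q,[(np.round(d['location'],1).tolist(),round(d['confidence'],2)) for d in ctrl.mark_of(p,q)][:3])
```

```text
{'clock': 26.3, 'qpos': [0.2, 0.39, -0.05, 1.92, 0.03, 0.83, -1.74], 'eef_pos': [482.24, -110.37, 243.78], 'tool_rot': [-1.57, -0.0, -1.88], 'force': [-1.04, -0.54, 0.17], 'width': 0.25}
wedge_top [([481.2, -112.3, 126.3], 0.52)]
slot_mouth [([477.3, -110.4, 74.3], 0.9)]
flask [([429.4, -363.8, 0.6], 0.87), ([635.0, 178.5, 4.1], 0.72), ([650.6, 368.8, 2.1], 0.55)]
beaker [([426.8, 110.4, -2.0], 0.6), ([458.6, 256.5, -1.5], 0.58)]
dish [([480.0, -108.9, 74.0], 0.65), ([555.2, -382.7, 1.5], 0.37)]
short_wedge [([457.9, 256.5, -0.8], 0.59), ([483.6, 265.4, 5.7], 0.47)]
oil_bottle0 [([625.1, 458.3, -0.9], 0.91), ([651.6, 369.5, 3.2], 0.9), ([671.0, 270.3, 0.8], 0.86)]
```

View pics/scene_e.png

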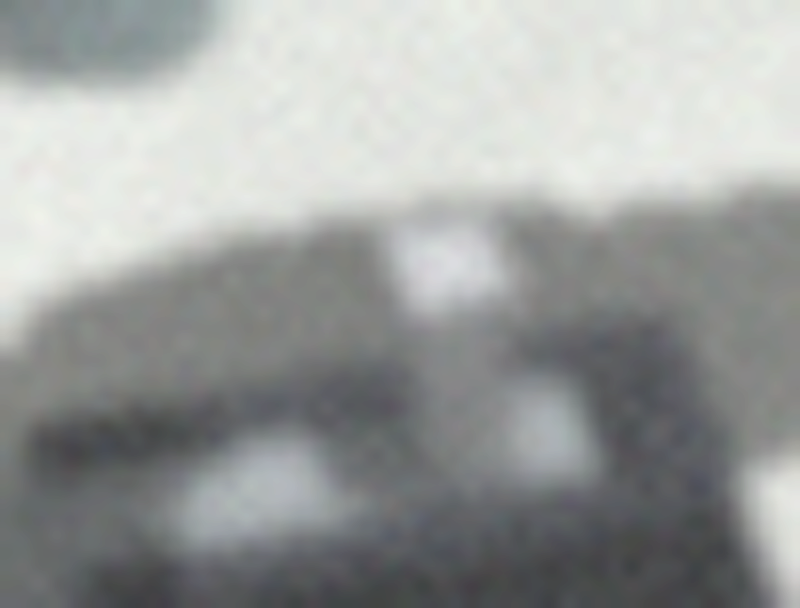

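View pics/end.png

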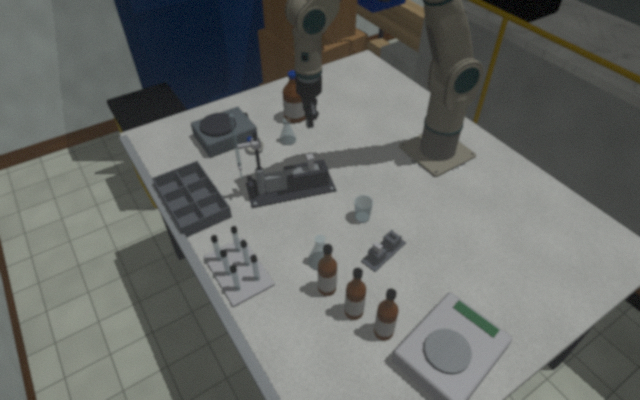

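The wedge head at (448,265) in the crop is upright in the gap. The fingers are well clear, and the glassware and short wedge look where they started.

```bash
python3 -c "
from cell import ctrl
print(ctrl.finish_job())"
```

```text
the job is handed in; nothing more can be done
None
```

The tall wedge is standing upright and locked in the gap, and I handed the job in at about 26 s. The hand-in gives no verdict, so this rests on my own checks.

**What I did:** I lifted the wedge from its rest and lowered it into the gap, sloping side towards the foot. At about 37 mm deep I let go, and it settled with its top near z = 130 mm. With the fingers shut, I then pressed it down in steps of 0.3–0.4 mm until the push reached about 16 N.

**Last checks:**
- **Lock:** a second press of 15.5 N did not move it; the fingers stayed at z = 126.5 mm. I could not measure the pressure on the foot directly. From the stated push ratios it should be about 9–17 N, inside the 7–25 N limits.
- **Position:** the wedge looks upright, with its top about 51 mm above the mouth. The camera puts the top about 4 mm from the middle of the gap.
- **Surroundings:** the arm is clear of the wedge, and the short wedge, glassware and bottles are where they were at the start, within the camera's accuracy.

**Disagreements:** estimates of where the gap mouth lies differed by up to about 10 mm. I found the gap's sides by touch as the wedge went in. The network also gave a few wrong extra detections, such as a "dish" at the gap; I discounted these after checking the picture.

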